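# Shingle the slide mailers along the tray

### The job

A row of overlapping slide mailers has been started in the shallow metal tray; continue it with the two other full-length mailers (not the short one), laid lengthwise along the middle of the tray. Each goes with one end resting on the free end of the mailer before it, overlapping it by about a third of its length (clearly less than half), and its other end down on the tray floor, so that all three make one straight row like roof tiles. Leave the first mailer where it lies.

Things in the scene. Friction and masses are not known exactly. Their poses are not given: they have to be found in the camera images.
- tray: shallow rectangular dark steel tray, 270 x 130 mm outside, fixed to the table. Its origin is the centre of its underside; its x axis runs along its length, from the end where the first mailer lies (-x) towards the empty end (+x). Floor 3 mm thick; the walls round it are 4 mm thick and 12 mm high over the table (rim beads to 14.5 mm).
- first_mailer: the slide mailer already in the tray: a flat white plastic case 88 (x) x 44 (y) x 8 (z) mm with a pale label field, loose, 40 g, lying flat on the tray floor lengthwise near the -x end, its centre about 82 mm from the tray centre. Origin: centre of its underside. Its free end is the one towards the tray's +x.
- mailer_a: full-length slide mailer like the first: flat rigid white plastic, 88 (x) x 44 (y) x 8 (z) mm, about 40 g, loose, flat on the table outside the tray; both ends alike. Origin: centre of its underside, x along its length, z up. Second or last in the row. Laid 60 mm beyond the one before (28 mm overlap) it leans 8 degrees; overlapped by half or more it tips flat onto it.
- mailer_b: the other full-length slide mailer, identical to mailer_a in size, look, frame and mass, elsewhere on the table outside the tray; either may come first. A short mailer of the same make, only 52 mm long, also lies on the table and is not part of the job.

How it is judged:
At the end, for the whole second after the job is handed in: Each of the two mailers overlaps the one before by 12 to 42 mm, leans on it by 3.4 to 12.6 degrees, lies within 18 mm of the tray's centre line and 12 degrees of its length, its centre under 20 mm high, at rest. The first mailer is flat and within 15 mm of where it was (((horizontal distance between mailer_a and first_mailer between 0.046 and 0.076 m and horizontal distance between mailer_b and mailer_a between 0.046 and 0.076 m and x of mailer_a in the frame of tray above -0.05 m and x of mailer_b in the frame of tray above 0 m) or (horizontal distance between mailer_b and first_mailer between 0.046 and 0.076 m and horizontal distance between mailer_a and mailer_b between 0.046 and 0.076 m and x of mailer_b in the frame of tray above -0.05 m and x of mailer_a in the frame of tray above 0 m)) and y of mailer_a in the frame of tray between -0.018 and 0.018 m and angle between the x axis of each of mailer_a, mailer_b and the x axis of tray, either way round below 0.21 rad and angle between mailer_a's own z axis and vertical between 0.06 and 0.22 rad and z of each of mailer_a, mailer_b in the frame of tray below 0.02 m and linear speed of each of mailer_a, mailer_b below 0.01 m/s and y of mailer_b in the frame of tray between -0.018 and 0.018 m and angle between mailer_b's own z axis and vertical between 0.06 and 0.22 rad and distance of first_mailer from where it was at the start of the episode below 0.015 m and angle between first_mailer's own z axis and vertical below 0.04 rad); the robot touches nothing.
It also fails if it takes over 54 s, if anything falls off the work surface, if the arm or the gripper's body presses on something with over 40 N, if the wrist force passes 120 N, or if a joint passes its speed limit or range.

### The arm

A 7-joint arm with a two-finger parallel gripper is mounted at the origin on the work surface; the furniture and walls round the work are solid. World frame = base frame: x ahead of the robot, y to its left, z up, the work surface at z = 0. Lengths are in m, angles in rad, forces in N, time in s.
With the tool pointing down it reaches from about 0.4 to 0.875 m from the base axis. Payload 6.5 kg.
Tool frame: the origin (TCP) lies midway between the tips of the shut fingers; the grasp point (between the pads) lies 19 mm behind it; z points along the fingers, y is the line along which they close (so a half turn about z gives the same grasp; the last joint's range is limited). The gripper opens to 88 mm and grips with 3 to 60 N. Pads are 18 mm wide; open, the fingers measure 123 mm over their backs; the gripper's body (75 mm by 187 mm) begins 45 mm behind the grasp point.
Start: joints at [1.19, 0.536, -0.004, 1.538, 0.003, 1.067, -0.071], TCP at [0.201, -0.618, 0.239] pointing down, gripper open.
Joint ranges: [-2.7, 2.7], [-0.37, 2.16], [-1.27, 1.26], [0.24, 2.4], [-1.31, 4.45], [0.19, 1.91], [-2.76, 2.76]. Speed limits (rad/s): [2.39, 2.39, 3.14, 3.14, 3.14, 3.14, 3.14].

### API

Orientations are given as a unit quaternion [x, y, z, w].
In Python, from station import env gives the robot as it stands.
- The arm moves only by the tool servo_tool, never from a script. Its argument "deltas" is a list of rows, each an object of numbers: "ax", "ay", "az": the turn, a rotation vector about the world's x, y, z in degrees; "dx", "dy", "dz": the shift along the world's x, y, z in m; "claw": the gripper's target within -1 to 1 (fully open at 1, half-way at 0, shut at -1). A call has exactly 10 rows; each row shifts and turns the commanded pose from where the row before left it; what a row does not reach is not made up. A row lasts 1/8 s, in which the tool goes at most 62.5 mm and 10.7 degrees, less where a joint would pass 70% of its speed; a pose out of reach is approached as far as the arm can. A call is refused whole if a number of a shift passes 0.0625 or a number of a turn 10.7, either way. A call with a gripper value outside its range is refused whole. The fingers move at their own pace and stop on an object; "newtons" is the grip in N (left out, the last holds). Time passes only in rows, so rows that do not move let the fingers close, or fill a call up. It gives the time, the measured TCP pose, the force, the opening and the grip force at its end, in the units of the state.
- env.get_obs(): the state, without advancing time (a new reading comes with each control period).
- env.snapshot(name): name is "scene" or "top"; returns the picture (400x640x3 uint8, red, green, blue); there is no depth.
- env.calibration(name): a dict with "K" (3x3 intrinsics, pixels), "dist_coeffs" ([k1, k2, p1, p2, k3] as OpenCV has them; the pictures are not rectified), "R" (3x3) and "t" (3): a world point X has camera coordinates R X + t. Camera axes: x right, y down, z forward; pixel columns grow to the right and rows downward; lengths in m; the calibration is good to about 2 mm. A picture is of the moment at which its call begins. calibration takes no time and is no camera call.
- env.hand_in(): hands the job in; it is judged then, once.
The state is a dict: "time_s": time; "q": joint angles; "joint_vel": joint speeds; "effort": joint torques, N m; "position": TCP position; "orientation": TCP orientation; "ft_force": force on the tool from outside, world axes, zero at the start; "moment": the same for the moment, N m; "width": opening from 0.0 (shut) to 1.0 (fully open); "grasp_force": force on a finger pad.
Only numpy, scipy, OpenCV 4.12 (cv2) and the standard library are available. Lean on these libraries where they do the work, as an engineer would, in place of code of your own. Each camera call takes 0.05 s, during which the arm holds its last target. There are 200 camera calls.

## Working session

There is one attempt and no reset: what is moved stays moved. The work goes in short steps, Python scripts to look and compute and a tool call to move; the robot and the scene stay as the last step left them, time stands still between calls to the robot, and variables do not carry over. Pictures are saved under pics/ and viewed, at most 10 in all, crops included, and the job is handed in when it is done.

Besides the shell and the picture viewer there is one more tool, called after "Request:" by a JSON object that holds its "fn" and its "kwargs". servo_tool: Moves the arm, as the interface text tells. Its arguments: {"type":"object","properties":{"deltas":{"type":"array"},"newtons":{"type":"number"}},"required":["deltas"]}

```bash
mkdir -p pics; python3 - <<'E'
from station import env
import cv2,numpy as np
for n in("top","scene"):
    cv2.imwrite(f"pics/{n}0.png",env.snapshot(n)[:,:,::-1])
    c=env.calibration(n);print(n,c["K"],c["dist_coeffs"],-np.array(c["R"]).T@c["t"])
o=env.get_obs();print(o["time_s"],o["position"],o["orientation"],o["width"])
E
```

```text
top [[372.25099802   0.         324.1187977 ]
 [  0.         372.25099802 199.75060135]
 [  0.           0.           1.        ]] [0.0062841 0.        0.        0.        0.       ] [ 0.51332966 -0.08928557  0.90104038]
scene [[495.16869981   0.         324.96841748]
 [  0.         495.16869981 204.88649999]
 [  0.           0.           1.        ]] [0.00984814 0.         0.         0.         0.        ] [-0.02113654  0.36976581  0.60752492]
0.1 [ 0.20101924 -0.61756771  0.23792204] [ 9.87639879e-01  1.56738175e-01 -2.01280735e-04 -7.56757170e-04] 0.9974496236233219
```

View pics/top0.png

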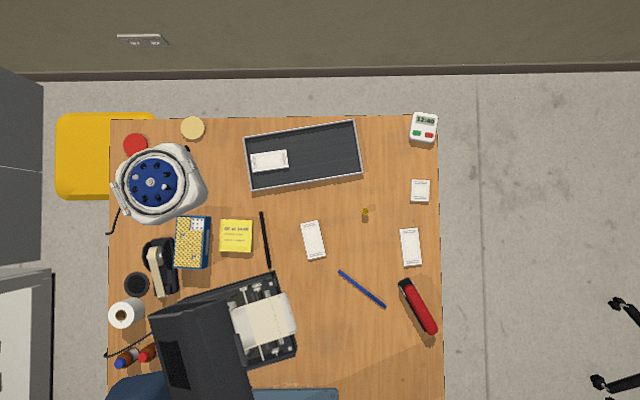

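View pics/scene0.png

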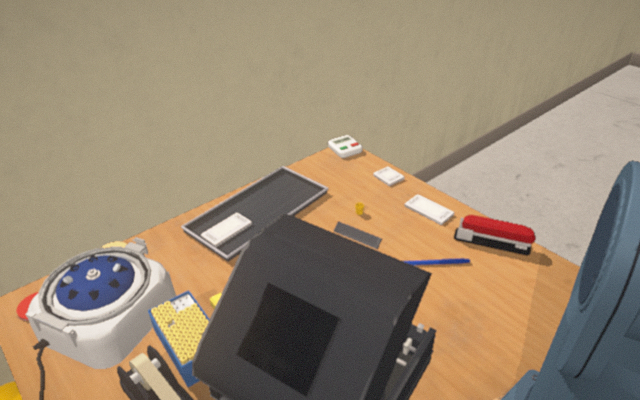

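The top view shows the tray at about (303,157) with the first mailer at (269,161). The full mailers are at (313,240) and (411,247), and the short one is at (420,190).

```bash
cat > h.py <<'E'
from station import env
import cv2,numpy as np
def px2w(p,z,n="top"):
    c=env.calibration(n);R=np.array(c["R"]);t=np.array(c["t"])
    u=cv2.undistortPoints(np.array(p,float).reshape(-1,1,2),np.array(c["K"]),np.array(c["dist_coeffs"])).reshape(-1,2)
    d=np.c_[u,np.ones(len(u))]@R; o=-R.T@t
    return o+d*((z-o[2])/d[:,2])[:,None]
def rect(q):
    # q: 4 ordered world corners -> centre, long-axis angle (deg), sizes
    a,b=q[1]-q[0],q[2]-q[1]
    l=a if np.linalg.norm(a)>np.linalg.norm(b) else b
    return q.mean(0)[:2].round(4),round(np.degrees(np.arctan2(l[1],l[0]))%180,1),np.round([np.linalg.norm(a),np.linalg.norm(b)],3)
def white(im,box,z,thr=170):
    x0,y0,x1,y1=box
    m=(im[y0:y1,x0:x1].min(2)>thr).astype(np.uint8)
    c=max(cv2.findContours(m,cv2.RETR_EXTERNAL,cv2.CHAIN_APPROX_NONE)[0],key=cv2.contourArea)
    q=cv2.boxPoints(cv2.minAreaRect(c))+[x0,y0]
    return rect(px2w(q,z))
E
python3 - <<'E'
from h import *
im=cv2.imread("pics/top0.png")[:,:,::-1]
for n,b,z in(("first",(246,140,295,180),.011),("A",(295,212,335,268),.008),("B",(392,220,430,272),.008),("short",(405,172,437,208),.008)):
    print(n,*white(im,b,z))
# tray: outer corners by eye
q=px2w([[243,137],[356,120.5],[363,174],[249,191]],.0145);print(q.round(3));print(rect(q))
m=((im.max(2)<95)).astype(np.uint8);m[:115]=0;m[198:]=0;m[:,:238]=0;m[:,370:]=0
c=max(cv2.findContours(m,0,1)[0],key=cv2.contourArea);q=cv2.boxPoints(cv2.minAreaRect(c));print(q,rect(px2w(q,.008)))
cv2.imwrite("pics/crop.png",cv2.resize(im[105:275,235:440,::-1],None,fx=3.9,fy=3.5,interpolation=cv2.INTER_CUBIC))
E
```

```text
first [0.651  0.0474] 97.2 [0.088 0.042]
A [ 0.4598 -0.0549] 11.9 [0.043 0.087]
B [ 0.4395 -0.2879] 5.0 [0.043 0.087]
short [ 0.5744 -0.3144] 178.3 [0.043 0.05 ]
[[ 0.707  0.109  0.014]
 [ 0.743 -0.164  0.014]
 [ 0.613 -0.178  0.014]
 [ 0.577  0.095  0.014]]
(array([ 0.6602, -0.0345]), np.float64(97.4), array([0.275, 0.13 ]))
[[243.70271 138.21623]
 [352.18918 120.13515]
 [360.64868 170.89189]
 [252.1622  188.97298]] (array([ 0.6638, -0.0328]), np.float64(98.5), array([0.266, 0.125]))
```

View pics/crop.png

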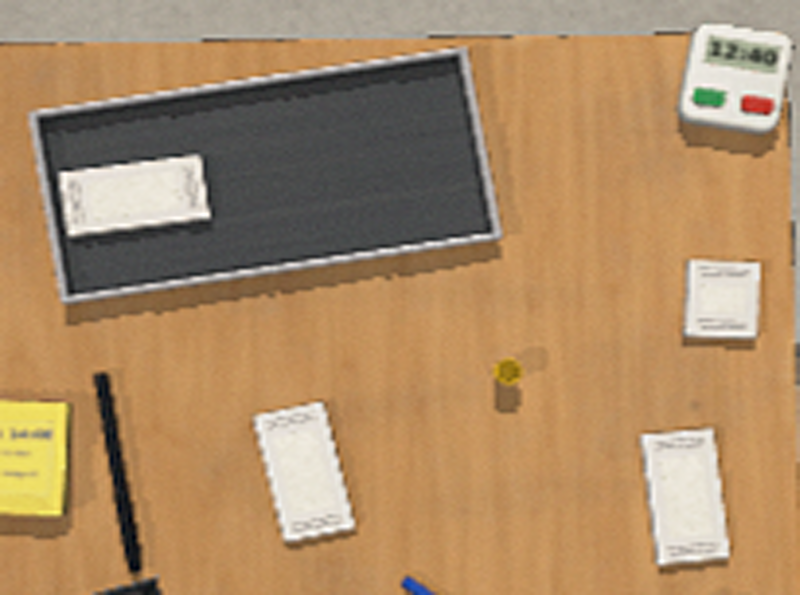

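```bash
python3 - <<'E'
from h import *
def tri(a,b):
    P=[];U=[]
    for n,p in(("top",a),("scene",b)):
        c=env.calibration(n);P.append(np.c_[c["R"],c["t"]])
        U.append(cv2.undistortPoints(np.array([[p]],float),np.array(c["K"]),np.array(c["dist_coeffs"])).reshape(2,1))
    X=cv2.triangulatePoints(P[0],P[1],U[0],U[1]);X=(X[:3]/X[3]).ravel()
    return X.round(3)
print("square",tri((175,365),(285,340)))
print("corner",tri((275,272),(430,268)),tri((275,272),(280,218)),tri((150,310),(280,218)))
s=px2w([[280,218],[430,268]],.2,"scene");print(s.round(3))
E
python3 - <<'E'
import cv2
a=cv2.imread("pics/top0.png")[255:400,100:345];b=cv2.imread("pics/scene0.png")[200:400,180:460]
import numpy as np
a=cv2.resize(a,(500,296));b=cv2.resize(b,(420,300))[:296]
cv2.imwrite("pics/pr.png",cv2.resize(np.hstack([a,b]),(800,257)))
E
```

```text
square [0.244 0.198 0.199]
corner [ 0.333 -0.025  0.103] [0.424 0.039 0.165] [0.342 0.172 0.291]
[[0.405 0.087 0.2  ]
 [0.214 0.012 0.2  ]]
```

View pics/pr.png

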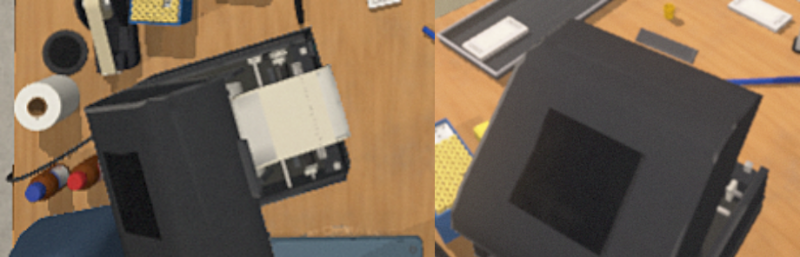

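The black object is a label printer with its lid open. Its base corner is near (0.33,-0.03), clear of the work. I'll take the right-hand mailer (B) first.

Request:
{"fn": "servo_tool", "kwargs": {"deltas": [{"dx": 0.03, "dy": 0.041, "az": -1.6, "claw": 1}, {"dx": 0.03, "dy": 0.041, "az": -1.6}, {"dx": 0.03, "dy": 0.041, "az": -1.6}, {"dx": 0.03, "dy": 0.041, "az": -1.6}, {"dx": 0.03, "dy": 0.041, "az": -1.6}, {"dx": 0.03, "dy": 0.041, "az": -1.6}, {"dx": 0.03, "dy": 0.041, "az": -1.6}, {"dx": 0.0285, "dy": 0.043, "az": -1.8}, {"dz": -0.05}, {"dz": -0.05}], "newtons": 15}}

```text
invalid input
```

Request:
{"fn": "servo_tool", "kwargs": {"deltas": [{"ax": 0, "ay": 0, "az": -1.6, "dx": 0.03, "dy": 0.041, "dz": 0, "claw": 1}, {"ax": 0, "ay": 0, "az": -1.6, "dx": 0.03, "dy": 0.041, "dz": 0, "claw": 1}, {"ax": 0, "ay": 0, "az": -1.6, "dx": 0.03, "dy": 0.041, "dz": 0, "claw": 1}, {"ax": 0, "ay": 0, "az": -1.6, "dx": 0.03, "dy": 0.041, "dz": 0, "claw": 1}, {"ax": 0, "ay": 0, "az": -1.6, "dx": 0.03, "dy": 0.041, "dz": 0, "claw": 1}, {"ax": 0, "ay": 0, "az": -1.6, "dx": 0.03, "dy": 0.041, "dz": 0, "claw": 1}, {"ax": 0, "ay": 0, "az": -1.6, "dx": 0.03, "dy": 0.041, "dz": 0, "claw": 1}, {"ax": 0, "ay": 0, "az": -1.8, "dx": 0.0285, "dy": 0.043, "dz": 0, "claw": 1}, {"ax": 0, "ay": 0, "az": 0, "dx": 0, "dy": 0, "dz": -0.05, "claw": 1}, {"ax": 0, "ay": 0, "az": 0, "dx": 0, "dy": 0, "dz": -0.05, "claw": 1}], "newtons": 15}}

```text
time_s: 1.35
position: [0.4405, -0.2875, 0.1379]
orientation: [0.999, 0.045, 0.001, 0.0]
ft_force: [0.0, -0.2, 0.0]
width: 1.002
grasp_force: 0.0
```

Request:
{"fn": "servo_tool", "kwargs": {"deltas": [{"ax": 0, "ay": 0, "az": 0, "dx": 0, "dy": 0, "dz": -0.045, "claw": 1}, {"ax": 0, "ay": 0, "az": 0, "dx": 0, "dy": 0, "dz": -0.045, "claw": 1}, {"ax": 0, "ay": 0, "az": 0, "dx": 0, "dy": 0, "dz": -0.025, "claw": 1}, {"ax": 0, "ay": 0, "az": 0, "dx": 0, "dy": 0, "dz": -0.014, "claw": 1}, {"ax": 0, "ay": 0, "az": 0, "dx": 0, "dy": 0, "dz": -0.006, "claw": 1}, {"ax": 0, "ay": 0, "az": 0, "dx": 0, "dy": 0, "dz": 0, "claw": 0}, {"ax": 0, "ay": 0, "az": 0, "dx": 0, "dy": 0, "dz": 0, "claw": -0.2}, {"ax": 0, "ay": 0, "az": 0, "dx": 0, "dy": 0, "dz": 0, "claw": -0.4}, {"ax": 0, "ay": 0, "az": 0, "dx": 0, "dy": 0, "dz": 0, "claw": -0.4}, {"ax": 0, "ay": 0, "az": 0, "dx": 0, "dy": 0, "dz": 0, "claw": -0.4}], "newtons": 15}}

```text
time_s: 2.6
position: [0.4399, -0.2881, 0.0039]
orientation: [0.999, 0.044, 0.0, 0.0]
ft_force: [0.1, 0.7, 2.5]
width: 0.496
grasp_force: 15.0
```

Request:
{"fn": "servo_tool", "kwargs": {"deltas": [{"ax": 0, "ay": 0, "az": 0, "dx": 0, "dy": 0, "dz": 0.04, "claw": -0.4}, {"ax": 0, "ay": 0, "az": 0, "dx": 0, "dy": 0, "dz": 0.05, "claw": -0.4}, {"ax": 0, "ay": 0, "az": 10, "dx": 0.027, "dy": 0.034, "dz": 0, "claw": -0.4}, {"ax": 0, "ay": 0, "az": 10, "dx": 0.027, "dy": 0.034, "dz": 0, "claw": -0.4}, {"ax": 0, "ay": 0, "az": 10, "dx": 0.027, "dy": 0.034, "dz": 0, "claw": -0.4}, {"ax": 0, "ay": 0, "az": 10, "dx": 0.027, "dy": 0.034, "dz": 0, "claw": -0.4}, {"ax": 0, "ay": 0, "az": 10, "dx": 0.027, "dy": 0.034, "dz": 0, "claw": -0.4}, {"ax": 0, "ay": 0, "az": 10, "dx": 0.027, "dy": 0.034, "dz": 0, "claw": -0.4}, {"ax": 0, "ay": 0, "az": 10, "dx": 0.027, "dy": 0.034, "dz": 0, "claw": -0.4}, {"ax": 0, "ay": 0, "az": 10, "dx": 0.027, "dy": 0.034, "dz": 0, "claw": -0.4}], "newtons": 15}}

```text
time_s: 3.85
position: [0.6563, -0.0151, 0.0936]
orientation: [0.735, 0.678, -0.0, 0.0]
ft_force: [-0.8, -0.5, -1.2]
width: 0.496
grasp_force: 15.0
```

Request:
{"fn": "servo_tool", "kwargs": {"deltas": [{"ax": 0, "ay": 0, "az": 6.2, "dx": 0.0027, "dy": 0.003, "dz": 0, "claw": -0.4}, {"ax": 0, "ay": 0, "az": 6.1, "dx": 0, "dy": 0, "dz": 0, "claw": -0.4}, {"ax": 4, "ay": 0.55, "az": 0, "dx": 0, "dy": 0, "dz": -0.01, "claw": -0.4}, {"ax": 4, "ay": 0.55, "az": 0, "dx": 0, "dy": 0, "dz": -0.02, "claw": -0.4}, {"ax": 0, "ay": 0, "az": 0, "dx": 0, "dy": 0, "dz": -0.02, "claw": -0.4}, {"ax": 0, "ay": 0, "az": 0, "dx": 0, "dy": 0, "dz": -0.012, "claw": -0.4}, {"ax": 0, "ay": 0, "az": 0, "dx": 0, "dy": 0, "dz": -0.008, "claw": -0.4}, {"ax": 0, "ay": 0, "az": 0, "dx": 0, "dy": 0, "dz": -0.005, "claw": -0.4}, {"ax": 0, "ay": 0, "az": 0, "dx": 0, "dy": 0, "dz": -0.003, "claw": -0.4}, {"ax": 0, "ay": 0, "az": 0, "dx": 0, "dy": 0, "dz": 0, "claw": -0.4}], "newtons": 15}}

```text
time_s: 5.1
position: [0.6586, -0.0129, 0.0159]
orientation: [0.659, 0.749, 0.046, -0.053]
ft_force: [-0.9, -0.3, -0.1]
width: 0.495
grasp_force: 15.0
```

Request:
{"fn": "servo_tool", "kwargs": {"deltas": [{"ax": 0, "ay": 0, "az": 0, "dx": 0, "dy": 0, "dz": -0.001, "claw": -0.4}, {"ax": 0, "ay": 0, "az": 0, "dx": 0, "dy": 0, "dz": -0.001, "claw": -0.4}, {"ax": 0, "ay": 0, "az": 0, "dx": 0, "dy": 0, "dz": 0, "claw": 0.1}, {"ax": 0, "ay": 0, "az": 0, "dx": 0, "dy": 0, "dz": 0, "claw": 0.25}, {"ax": 0, "ay": 0, "az": 0, "dx": 0, "dy": 0, "dz": 0, "claw": 0.25}, {"ax": 0, "ay": 0, "az": 0, "dx": 0, "dy": 0, "dz": 0.01, "claw": 0.25}, {"ax": 0, "ay": 0, "az": 0, "dx": 0, "dy": 0, "dz": 0.03, "claw": 0.25}, {"ax": -4, "ay": -0.55, "az": 0, "dx": 0, "dy": 0, "dz": 0.05, "claw": 0.25}, {"ax": -4, "ay": -0.55, "az": -8, "dx": -0.02, "dy": -0.005, "dz": 0.03, "claw": 1}, {"ax": 0, "ay": 0, "az": -8, "dx": -0.025, "dy": -0.005, "dz": 0, "claw": 1}], "newtons": 15}}

```text
time_s: 6.35
position: [0.6152, -0.0204, 0.1378]
orientation: [0.759, 0.651, 0.004, 0.004]
ft_force: [0.2, -0.8, -0.8]
width: 0.83
grasp_force: 0.0
```

Request:
{"fn": "servo_tool", "kwargs": {"deltas": [{"ax": 0, "ay": 0, "az": -10, "dx": -0.022, "dy": -0.005, "dz": 0, "claw": 1}, {"ax": 0, "ay": 0, "az": -10, "dx": -0.022, "dy": -0.005, "dz": 0, "claw": 1}, {"ax": 0, "ay": 0, "az": -10, "dx": -0.022, "dy": -0.005, "dz": 0, "claw": 1}, {"ax": 0, "ay": 0, "az": -10, "dx": -0.022, "dy": -0.005, "dz": 0, "claw": 1}, {"ax": 0, "ay": 0, "az": -10, "dx": -0.022, "dy": -0.005, "dz": 0, "claw": 1}, {"ax": 0, "ay": 0, "az": -10, "dx": -0.022, "dy": -0.005, "dz": 0, "claw": 1}, {"ax": 0, "ay": 0, "az": -10, "dx": -0.022, "dy": -0.003, "dz": 0, "claw": 1}, {"ax": 0, "ay": 0, "az": 0, "dx": 0, "dy": 0, "dz": 0, "claw": 1}, {"ax": 0, "ay": 0, "az": 0, "dx": 0, "dy": 0, "dz": -0.02, "claw": 1}, {"ax": 0, "ay": 0, "az": 0, "dx": 0, "dy": 0, "dz": -0.03, "claw": 1}], "newtons": 15}}

```text
time_s: 7.6
position: [0.4621, -0.0557, 0.0843]
orientation: [0.995, 0.101, 0.003, 0.003]
ft_force: [-0.4, 0.3, 0.4]
width: 1.001
grasp_force: 0.0
```

```bash
python3 - <<'E'
from h import *
a=env.snapshot("top");b=env.snapshot("scene")
cv2.imwrite("pics/top1.png",a[:,:,::-1])
o=env.get_obs();print(o["position"],o["orientation"],o["time_s"])
a=cv2.resize(a[105:275,235:440],(410,340),interpolation=cv2.INTER_CUBIC);b=cv2.resize(b[140:280,170:345],(390,312),interpolation=cv2.INTER_CUBIC)
v=np.zeros((340,800,3),np.uint8);v[:,:410]=a;v[:312,410:]=b
cv2.imwrite("pics/v1.png",v[:,:,::-1])
E
```

```text
[ 0.45896041 -0.05544783  0.08208534] [ 0.99489336  0.10090778 -0.00109851  0.0018992 ] 7.7
```

View pics/v1.png

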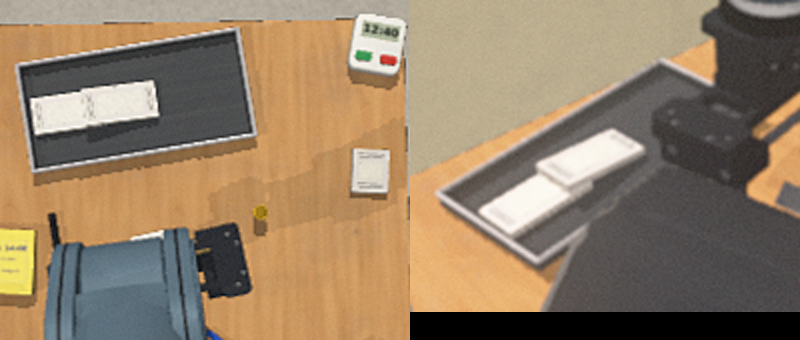

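Mailer B lies on the first mailer in line and tilted, with its free end at about px (313,154). The next steps are to grip mailer A and measure the row.

Request:
{"fn": "servo_tool", "kwargs": {"deltas": [{"ax": 0, "ay": 0, "az": 0, "dx": 0, "dy": 0, "dz": -0.03, "claw": 1}, {"ax": 0, "ay": 0, "az": 0, "dx": 0, "dy": 0, "dz": -0.025, "claw": 1}, {"ax": 0, "ay": 0, "az": 0, "dx": 0, "dy": 0, "dz": -0.015, "claw": 1}, {"ax": 0, "ay": 0, "az": 0, "dx": 0, "dy": 0, "dz": -0.008, "claw": 1}, {"ax": 0, "ay": 0, "az": 0, "dx": 0, "dy": 0, "dz": 0, "claw": 1}, {"ax": 0, "ay": 0, "az": 0, "dx": 0, "dy": 0, "dz": 0, "claw": 0}, {"ax": 0, "ay": 0, "az": 0, "dx": 0, "dy": 0, "dz": 0, "claw": -0.2}, {"ax": 0, "ay": 0, "az": 0, "dx": 0, "dy": 0, "dz": 0, "claw": -0.4}, {"ax": 0, "ay": 0, "az": 0, "dx": 0, "dy": 0, "dz": 0, "claw": -0.4}, {"ax": 0, "ay": 0, "az": 0, "dx": 0, "dy": 0, "dz": 0, "claw": -0.4}], "newtons": 15}}

```text
time_s: 8.95
position: [0.4595, -0.056, 0.0058]
orientation: [0.995, 0.099, 0.0, 0.002]
ft_force: [-0.3, 0.3, 0.8]
width: 0.489
grasp_force: 15.0
```

```bash
python3 - <<'E'
from h import *
im=cv2.imread("pics/top1.png")[:,:,::-1]
print(white(im,(246,130,330,180),.013))
m=(im[130:180,246:330].min(2)>150).astype(np.uint8)
c=max(cv2.findContours(m,0,1)[0],key=cv2.contourArea);q=cv2.boxPoints(cv2.minAreaRect(c))+[246,130]
print(q,px2w(q,.011).round(4))
E
```

```text
(array([0.6559, 0.0163]), np.float64(97.8), array([0.151, 0.045]))
[[249.25998092 152.81999969]
 [311.27998352 143.95999813]
 [313.95999146 162.72000122]
 [251.93998718 171.58000183]] [[ 0.6696  0.0945  0.011 ]
 [ 0.6885 -0.0552  0.011 ]
 [ 0.6429 -0.061   0.011 ]
 [ 0.6241  0.0884  0.011 ]]
```

Request:
{"fn": "servo_tool", "kwargs": {"deltas": [{"ax": 0, "ay": 0, "az": 0, "dx": 0, "dy": 0, "dz": 0.04, "claw": -0.4}, {"ax": 0, "ay": 0, "az": 0, "dx": 0, "dy": 0, "dz": 0.05, "claw": -0.4}, {"ax": 0, "ay": 0, "az": 10, "dx": 0.026, "dy": -0.002, "dz": 0, "claw": -0.4}, {"ax": 0, "ay": 0, "az": 10, "dx": 0.026, "dy": -0.002, "dz": 0, "claw": -0.4}, {"ax": 0, "ay": 0, "az": 10, "dx": 0.026, "dy": -0.002, "dz": 0, "claw": -0.4}, {"ax": 0, "ay": 0, "az": 10, "dx": 0.026, "dy": -0.002, "dz": 0, "claw": -0.4}, {"ax": 0, "ay": 0, "az": 10, "dx": 0.026, "dy": -0.002, "dz": 0, "claw": -0.4}, {"ax": 0, "ay": 0, "az": 10, "dx": 0.026, "dy": -0.002, "dz": 0, "claw": -0.4}, {"ax": 0, "ay": 0, "az": 10, "dx": 0.026, "dy": -0.002, "dz": 0, "claw": -0.4}, {"ax": 0, "ay": 0, "az": 6.3, "dx": 0.0255, "dy": -0.0025, "dz": 0, "claw": -0.4}], "newtons": 15}}

```text
time_s: 10.2
position: [0.6674, -0.0728, 0.0953]
orientation: [0.72, 0.694, 0.002, 0.001]
ft_force: [0.6, 0.4, -0.8]
width: 0.493
grasp_force: 15.0
```

Request:
{"fn": "servo_tool", "kwargs": {"deltas": [{"ax": 0, "ay": 0, "az": 0, "dx": 0, "dy": 0, "dz": 0, "claw": -0.4}, {"ax": 4, "ay": 0.55, "az": 0, "dx": 0, "dy": 0, "dz": -0.01, "claw": -0.4}, {"ax": 4, "ay": 0.55, "az": 0, "dx": 0, "dy": 0, "dz": -0.02, "claw": -0.4}, {"ax": 0, "ay": 0, "az": 0, "dx": 0, "dy": 0, "dz": -0.02, "claw": -0.4}, {"ax": 0, "ay": 0, "az": 0, "dx": 0, "dy": 0, "dz": -0.01, "claw": -0.4}, {"ax": 0, "ay": 0, "az": 0, "dx": 0, "dy": 0, "dz": -0.005, "claw": -0.4}, {"ax": 0, "ay": 0, "az": 0, "dx": 0, "dy": 0, "dz": 0, "claw": -0.4}, {"ax": 0, "ay": 0, "az": 0, "dx": 0, "dy": 0, "dz": 0, "claw": -0.4}, {"ax": 0, "ay": 0, "az": 0, "dx": 0, "dy": 0, "dz": 0, "claw": -0.4}, {"ax": 0, "ay": 0, "az": 0, "dx": 0, "dy": 0, "dz": 0, "claw": -0.4}], "newtons": 15}}

```text
time_s: 11.45
position: [0.6672, -0.0726, 0.031]
orientation: [0.72, 0.691, 0.043, -0.055]
ft_force: [-0.8, -0.6, -0.5]
width: 0.491
grasp_force: 15.0
```

A turn row was clipped, leaving about 9.8° to make up. I'll correct the yaw and tilt axis, then lower.

Request:
{"fn": "servo_tool", "kwargs": {"deltas": [{"ax": 0, "ay": 0, "az": 4.9, "dx": 0, "dy": 0, "dz": 0, "claw": -0.4}, {"ax": 0, "ay": 0, "az": 4.9, "dx": 0, "dy": 0, "dz": 0, "claw": -0.4}, {"ax": 0.3, "ay": -1.3, "az": 0, "dx": 0, "dy": 0, "dz": 0, "claw": -0.4}, {"ax": 0, "ay": 0, "az": 0, "dx": 0, "dy": 0, "dz": -0.006, "claw": -0.4}, {"ax": 0, "ay": 0, "az": 0, "dx": 0, "dy": 0, "dz": -0.004, "claw": -0.4}, {"ax": 0, "ay": 0, "az": 0, "dx": 0, "dy": 0, "dz": -0.003, "claw": -0.4}, {"ax": 0, "ay": 0, "az": 0, "dx": 0, "dy": 0, "dz": -0.0015, "claw": -0.4}, {"ax": 0, "ay": 0, "az": 0, "dx": 0, "dy": 0, "dz": 0, "claw": -0.4}, {"ax": 0, "ay": 0, "az": 0, "dx": 0, "dy": 0, "dz": 0, "claw": -0.4}, {"ax": 0, "ay": 0, "az": 0, "dx": 0, "dy": 0, "dz": 0, "claw": -0.4}], "newtons": 15}}

```text
time_s: 12.7
position: [0.6671, -0.0725, 0.0164]
orientation: [0.658, 0.75, 0.048, -0.052]
ft_force: [0.2, 0.2, -0.9]
width: 0.489
grasp_force: 15.0
```

Request:
{"fn": "servo_tool", "kwargs": {"deltas": [{"ax": 0, "ay": 0, "az": 0, "dx": 0, "dy": 0, "dz": -0.001, "claw": -0.4}, {"ax": 0, "ay": 0, "az": 0, "dx": 0, "dy": 0, "dz": 0, "claw": -0.4}, {"ax": 0, "ay": 0, "az": 0, "dx": 0, "dy": 0, "dz": 0, "claw": 0.1}, {"ax": 0, "ay": 0, "az": 0, "dx": 0, "dy": 0, "dz": 0, "claw": 0.25}, {"ax": 0, "ay": 0, "az": 0, "dx": 0, "dy": 0, "dz": 0, "claw": 0.25}, {"ax": 0, "ay": 0, "az": 0, "dx": 0, "dy": 0, "dz": 0.01, "claw": 0.25}, {"ax": 0, "ay": 0, "az": 0, "dx": 0, "dy": 0, "dz": 0.03, "claw": 0.25}, {"ax": 0, "ay": 0, "az": 0, "dx": 0, "dy": 0, "dz": 0.05, "claw": 0.25}, {"ax": 0, "ay": 0, "az": 0, "dx": -0.04, "dy": -0.03, "dz": 0.03, "claw": 0.25}, {"ax": 0, "ay": 0, "az": 0, "dx": -0.05, "dy": -0.03, "dz": 0, "claw": 0.25}], "newtons": 15}}

```text
time_s: 13.95
position: [0.5787, -0.1329, 0.1387]
orientation: [0.657, 0.751, 0.049, -0.049]
ft_force: [-0.1, -0.9, -0.8]
width: 0.625
grasp_force: 0.0
```

Request:
{"fn": "servo_tool", "kwargs": {"deltas": [{"ax": 0, "ay": 0, "az": 0, "dx": -0.04, "dy": -0.04, "dz": 0, "claw": 0.25}, {"ax": 0, "ay": 0, "az": 0, "dx": -0.04, "dy": -0.04, "dz": 0, "claw": 0.25}, {"ax": 0, "ay": 0, "az": 0, "dx": -0.03, "dy": -0.04, "dz": 0, "claw": 0.25}, {"ax": 0, "ay": 0, "az": 0, "dx": 0, "dy": -0.03, "dz": 0, "claw": 0.25}, {"ax": 0, "ay": 0, "az": 0, "dx": 0, "dy": 0, "dz": 0, "claw": 0.25}, {"ax": 0, "ay": 0, "az": 0, "dx": 0, "dy": 0, "dz": 0, "claw": 0.25}, {"ax": 0, "ay": 0, "az": 0, "dx": 0, "dy": 0, "dz": 0, "claw": 0.25}, {"ax": 0, "ay": 0, "az": 0, "dx": 0, "dy": 0, "dz": 0, "claw": 0.25}, {"ax": 0, "ay": 0, "az": 0, "dx": 0, "dy": 0, "dz": 0, "claw": 0.25}, {"ax": 0, "ay": 0, "az": 0, "dx": 0, "dy": 0, "dz": 0, "claw": 0.25}], "newtons": 15}}

```text
time_s: 15.2
position: [0.467, -0.2824, 0.1352]
orientation: [0.657, 0.75, 0.048, -0.052]
ft_force: [1.0, -0.5, 0.3]
width: 0.624
grasp_force: 0.0
```

```bash
python3 - <<'E'
from h import *
a=env.snapshot("top");b=env.snapshot("scene")
cv2.imwrite("pics/top2.png",a[:,:,::-1])
print(white(a,(246,125,350,180),.013,150))
a=cv2.resize(a[105:210,235:375],(420,315),interpolation=cv2.INTER_CUBIC);b=cv2.resize(b[150:280,170:340],(380,291),interpolation=cv2.INTER_CUBIC)
v=np.zeros((315,800,3),np.uint8);v[:,:420]=a;v[:291,420:]=b
cv2.imwrite("pics/v2.png",v[:,:,::-1])
E
```

```text
(array([ 0.6602, -0.0127]), np.float64(98.1), array([0.21 , 0.046]))
```

View pics/v2.png

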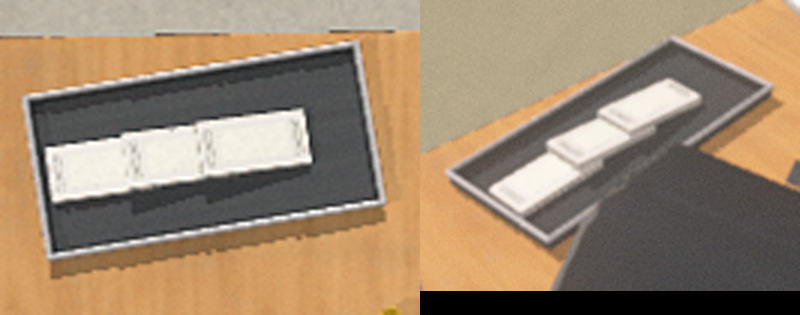

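The picture shows one straight row of shingled mailers, with ends at crop columns of about 47, 123, 201 and 308. That is roughly 60 mm spacing, and the gripper is clear.

```bash
python3 -c "
from station import env
print(env.hand_in())"
```

```text
the job is handed in; nothing more can be done
None
```

I handed the job in at about 15 s: both full-length mailers are shingled onto the first in one straight row at roughly 60 mm spacing, as seen in the last camera picture; the hand-in returned no verdict.

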